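Press the maker's mark into the box and crate up the woodware

ROBOT

A 7-joint arm with a two-finger parallel gripper is mounted at the origin on the work surface. World frame = base frame: x ahead of the robot, y to its left, z up, the work surface at z = 0. Lengths are in m, angles in rad, forces in N, time in s.
With the tool pointing down it reaches from about 0.425 to 1.025 m from the base axis. Payload 9.4 kg.
Tool frame: the origin (TCP) lies at the very end of the fingers, on their centre line; the grasp point (between the pads) lies hold_point_z behind it (hold_point_z is the distance from the TCP to the grasp point, in m); z points along the fingers, y is the line along which they close (so a half turn about z gives the same grasp; the last joint's range is limited). The gripper opens to 85 mm and grips with 20 to 120 N. Pads are 22 mm wide; open, the fingers measure 114 mm over their backs; the gripper's body (76 mm by 85 mm) begins 54 mm behind the grasp point. The pads swing forward as they close: fully open they stand 13 mm farther back than shut.
Start: joints at [1.237, 0.599, -0.003, 1.599, 0.002, 0.943, -0.08], TCP at [0.184, -0.701, 0.231] pointing down, gripper open.
Joint ranges: [-2.57, 2.57], [-0.35, 1.97], [-1.29, 1.29], [0.11, 2.56], [-1.05, 4.19], [0.11, 1.86], [-2.63, 2.63]. Speed limits (rad/s): [2.22, 2.22, 3.01, 3.01, 3.14, 3.14, 3.14].

INTERFACE

Orientations are given as a 3x3 rotation matrix whose columns are the frame's x, y, z axes.
In Python, from rig import get_obs, snapshot, sign_off, hold_point_z gives the robot as it stands.
- The arm moves only by the shell command python3 -m pendant 'ROWS' [OPENING] [FORCE]. ROWS is JSON, a list of rows, each an object with "dp": the shift along the world's x, y, z in cm, a list of three; "roll": the turn about the world's z in rad. A call has 1 to 20 rows; each row shifts and turns the commanded pose from where the row before left it; what a row does not reach is not made up. A row lasts 1/12 s, in which the tool goes at most 41.7 mm and 7.16 degrees, less where a joint would pass 70% of its speed; a pose out of reach is approached as far as the arm can. A call is refused whole if a number of a shift passes 4.17 or a number of a turn 0.125, either way. A call with a gripper value outside its range is refused whole. OPENING is the closure, from -1 (fully open) to 1 (shut), set as the call begins (- or left out, the last holds). The fingers move at their own pace and stop on an object; FORCE is the grip in N (left out, the last holds). Time passes only in rows, so rows that do not move let the fingers close. It gives the time, the measured TCP pose, the force, the opening and the grip force at its end, in the units of the state.
- get_obs(): the state, without advancing time (a new reading comes with each control period).
- snapshot(name): name is "side" or "top"; returns a dict with "img" (400x640x3 uint8, red, green, blue), "z_map" (400x640 float32, m along the optical axis (not along the pixel's ray), 0 where there is no reading), "K" (3x3 intrinsics, pixels), "rvec" (rotation vector, rad) and "tvec" (3), from world to camera coordinates, as OpenCV has them. Camera axes: x right, y down, z forward; pixel columns grow to the right and rows downward; lengths in m; the calibration is good to about 2 mm. A picture is of the moment at which its call begins.
- sign_off(): hands the job in; it is judged then, once.
The state is a dict: "clock": time; "joints": joint angles; "dq": joint speeds; "effort": joint torques, N m; "eef_pos": TCP position; "tcp_rot": TCP orientation; "contact_force": force on the tool from outside, world axes, zero at the start; "wrist_torque": the same for the moment, N m; "width": finger opening in m; "gripper_force": force on a finger pad.
Only numpy, scipy, OpenCV 4.12 (cv2) and the standard library are available. Lean on these libraries where they do the work, as an engineer would, in place of code of your own. Each camera call takes 0.05 s, during which the arm holds its last target. There are 200 camera calls.

TASK

The trinket box still needs the maker's mark: set it on the press bed with the pale spot on its lid under the die, pull the lever down until the die bears firmly on the spot, then ease the lever back up to rest without letting it fly. Pack the box and all the jars, candlesticks and pepper mill that are there into the crate, each the right way up on the crate's floor, and leave the mallet and the bowl where they are.

Things in the scene. Friction and masses are not known exactly. Their poses are not given: they have to be found in the camera images.
- press: Bench marking press, cast iron, fixed. Origin on the bench top straight below the die; x from its open front (robot side) to the column at the back, y to its left, z up. Flat bed at z = 20 mm, x from -190 mm, 120 wide; a 12 mm high stop strip on it at x = 23. Head over the bed (x -20 to 65, 56 wide) from z = 125 to 240; column x 60 to 120, z to 300. Wares slide in from the front along +x.
- press_ram: The press's ram, an 18 mm steel rod with a round brass die (24 mm across, 12 mm high) at its lower end. Origin at the centre of the die's lower face, z up. Geared to the lever: goes down 26.4 mm per radian of lever; at rest the die is 78 mm above the bed.
- die_face (a point): Centre of the die's lower face.
- press_lever (a joint): Press lever, rad: 0 = at rest, up against its stop; grows (to 1.25) as it is pulled towards the robot and down. Shaft along the press's y axis at press x = 20, z = 190 mm. With the box on the bed the die meets the lid and the lever stalls at about 1.06; a few N more press the mark. Return spring: 3 N at the handle at rest, rising to about 10 N; let go, it flies back.
- lever_grip (a point): Middle of the lever's round wooden handle (22 mm across, 80 mm long, lying level along the press's y axis, at press y = -130 mm), 140 mm from the shaft. At rest it stands 75 degrees above level, on the robot's side of the shaft (press x = -16, z = 325 mm), and goes down an arc towards the robot. Can be pinched from above.
- crate: Open boarded crate, fixed to the bench. Origin at the centre of its underside; x along its long side, y along its short side, z up. Inside 280 x 160 mm (x by y) and 60 mm deep; walls 10 mm, floor 10 mm thick (inside floor at z = 10 mm, rim at z = 70 mm).
- trinket_box: Dark wood lidded box, one rigid piece, 190 x 64 mm (x by y), lid top at z = 50 mm, 0.45 kg; origin at the centre of its underside. Bar handle in the middle of the lid: 60 mm along x, 16 wide, z = 50 to 76 mm. The pale round spot (28 mm across) on the lid near the +x end is where the mark belongs. Starts on the bench with the spot end away from the robot.
- box_mark (a point): Centre of the pale spot on the box's lid (box x = 78, y = 0, z = 50 mm).
- box_handle (a point): Middle of the top of the box's bar handle (box x = 0, y = 0, z = 76 mm).
- squat_jar: Squat turned jar with fixed lid, 78 mm across, lid top at z = 72 mm, knob 26 mm across on top up to z = 100 mm; origin at the centre of its underside, z up. Starts standing on the bench; may be absent.
- tall_jar: Taller turned jar with fixed lid, 72 mm across, lid top at z = 94 mm, knob 26 mm across on top up to z = 122 mm; origin at the centre of its underside, z up. Starts standing on the bench; may be absent.
- pepper_mill: Waisted pepper mill, foot 72 mm across, round head 42 mm across from z = 96 to 136 mm, total height 145 mm with its small steel nut; origin at the centre of its underside, z up. Starts standing on the bench; may be absent.
- mallet: Carver's mallet lying on the bench beyond the work, 240 mm long; leave alone. Origin below its middle.
- bowl: Shallow wooden bowl, 110 mm across, 45 mm high; leave alone. Origin under its centre.
- candlestick_1: Candlestick: square weighted plinth 74 x 74 mm, 22 mm high (sides along x and y), slender stem, round candle cup 40 mm across from z = 96 to 130 mm (its top); origin at the centre of its underside, z up. Starts standing on the bench; may be absent.
- candlestick_2: Candlestick: square weighted plinth 74 x 74 mm, 22 mm high (sides along x and y), slender stem, round candle cup 40 mm across from z = 96 to 130 mm (its top); origin at the centre of its underside, z up. Starts standing on the bench; may be absent.
There are look-alikes about, which are no part of the job. What is shaped like the trinket_box but red is not meant. Leave any pink look-alike of the candlestick_1 alone.

How it is judged:
By the outcome, as a careful person would: the job done as asked, in the order asked, and still so for the second after the job is handed in, with the robot touching nothing.
Of squat_jar, tall_jar, candlestick_1, candlestick_2, pepper_mill only 3 to 4 are there at a start; the rules pass over those that are not, and their reading is None.
At some moment in a run one of trinket_box, squat_jar, candlestick_1, candlestick_2 may be knocked a few centimetres aside while the robot is not near it.
It also fails if it takes over 210 s, if anything falls off the work surface, if the arm or the gripper's body presses on something with over 40 N, if the wrist force passes 120 N, or if a joint passes its speed limit or range.

## Working session

There is one attempt and no reset: what is moved stays moved. The work goes in short steps, Python scripts to look and compute and a shell command to move; the robot and the scene stay as the last step left them, time stands still between calls to the robot, and variables do not carry over. Pictures are saved under pics/ and viewed, at most 14 in all, crops included, and the job is handed in when it is done.

```bash
ls; mkdir -p pics; cat > h.py <<'E'
import numpy as np, cv2
from rig import get_obs, snapshot, sign_off, hold_point_z
def cloud(s):
    K=s["K"];R=cv2.Rodrigues(np.array(s["rvec"],float))[0];t=np.array(s["tvec"],float).ravel()
    z=s["z_map"];v,u=np.mgrid[:z.shape[0],:z.shape[1]]
    p=np.stack([(u-K[0,2])/K[0,0]*z,(v-K[1,2])/K[1,1]*z,z],-1)
    w=(p-t)@R; w[z==0]=np.nan
    return w
def save(s,n,crop=None,f=1):
    im=s["img"][...,::-1]
    if crop: a,b,c,d=crop; im=im[b:d,a:c]
    cv2.imwrite("pics/"+n,cv2.resize(im,None,fx=f,fy=f,interpolation=cv2.INTER_CUBIC))
E
python3 - <<'E'
from h import *
import pickle
print(hold_point_z); o=get_obs(); print({k:np.round(v,3).tolist() for k,v in o.items()})
for n in("top","side"):
    s=snapshot(n); save(s,n+"0.png"); pickle.dump(s,open(n+"0.pkl","wb"))
    R=cv2.Rodrigues(np.array(s["rvec"],float))[0]; print(n,-R.T@np.ravel(s["tvec"]),R.tolist())
E
```

```text
pics
0.0187
{'clock': 0.0, 'joints': [1.237, 0.6, -0.003, 1.6, 0.002, 0.943, -0.08], 'dq': [0.001, -0.001, -0.0, 0.0, -0.0, 0.002, -0.0], 'effort': [0.0, -77.647, 1.565, -25.801, 0.012, 0.009, -0.0], 'eef_pos': [0.184, -0.701, 0.23], 'tcp_rot': [[0.967, 0.254, -0.0], [0.254, -0.967, 0.001], [-0.0, -0.002, -1.0]], 'contact_force': [1.053, 0.286, 0.049], 'wrist_torque': [0.008, 0.007, 0.04], 'gripper_force': 0.0, 'width': 0.085}
top [ 0.25127023 -0.08266833  1.47713413] [[-0.010808988724160584, -0.9997998366316168, -0.016836045680450634], [-0.9813151877039215, 0.013840778245643559, -0.1919086637939335], [0.19210327468416313, 0.014447128744085769, -0.981268369166495]]
side [0.33757423 1.23777601 1.47441583] [[-0.9939057871924004, -0.10912242099093158, -0.015607159335792209], [-0.06504423152757455, 0.6948667666280195, -0.7161909135006599], [0.08899738271680908, -0.7108111379775928, -0.6977298846950428]]
```

View pics/top0.png

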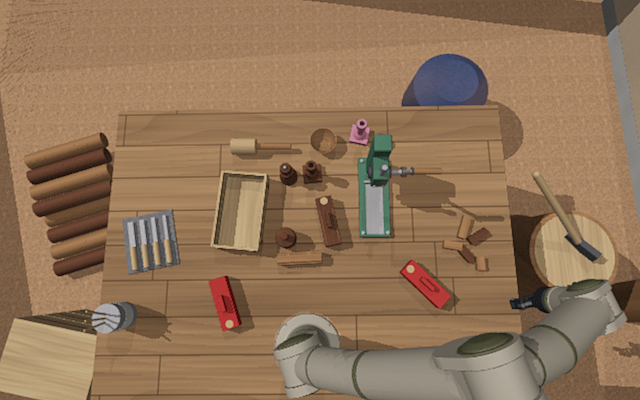

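View pics/side0.png

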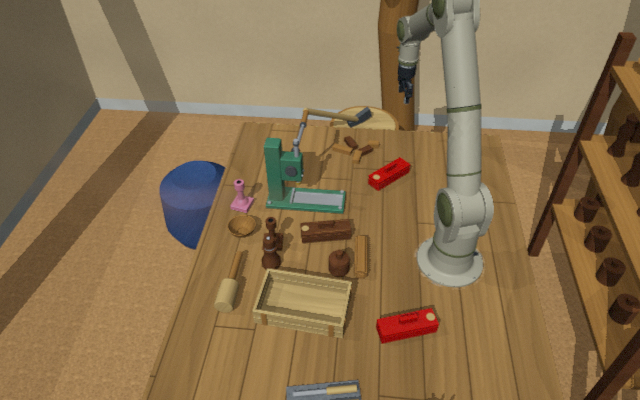

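Top view: dark brown trinket box at (328,221); red look-alikes at (225,303) and (426,284); pink candlestick look-alike at (360,130). The brown wares are at (286,238), (288,173) and (312,171), the crate at (240,211), and the press at (376,180) with its handle at about (404,172). The box meant is the brown one, because the red ones are excluded. I'll check the wares in enlarged crops.

```bash
python3 - <<'E'
from h import *
import pickle
t=pickle.load(open("top0.pkl","rb"));s=pickle.load(open("side0.pkl","rb"))
a=cv2.resize(t["img"][110:275,205:450,::-1],None,fx=3.2,fy=3.2,interpolation=cv2.INTER_CUBIC)
cv2.imwrite("pics/crop_t.png",a)
save(s,"crop_s.png",(200,130,400,340),2.8)
w=cloud(t)
for n,(u,v) in dict(box=(328,221),j=(286,238),a=(288,173),b=(312,171),bed=(376,215),bench=(345,250),crfloor=(240,215),stick=(300,258)).items(): print(n,w[v,u].round(3))
E
```

```text
box [ 0.461 -0.084  0.072]
j [0.396 0.071 0.1  ]
a [0.636 0.063 0.122]
b [ 0.643 -0.027  0.121]
bed [ 0.49  -0.272  0.021]
bench [ 0.356 -0.148  0.006]
crfloor [0.499 0.265 0.007]
stick [0.325 0.023 0.048]
```

View pics/crop_t.png

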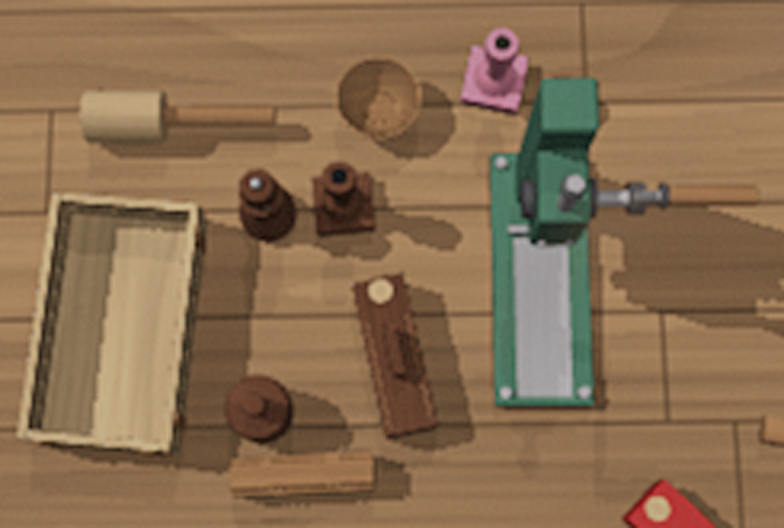

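View pics/crop_s.png

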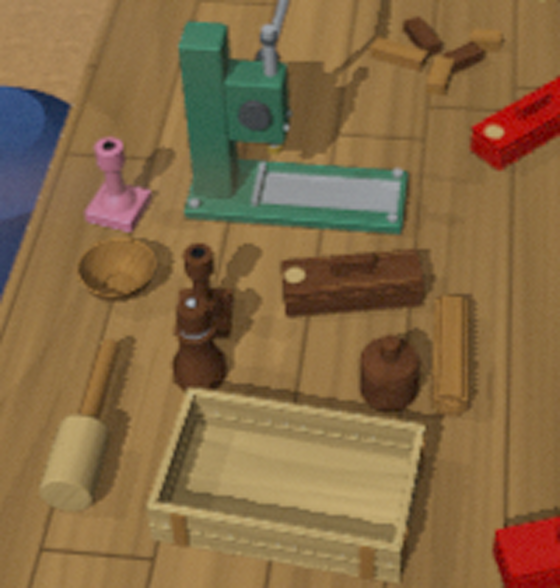

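The wares present are the pepper mill (288,173, round head with steel nut), brown candlestick_1 or _2 (312,171, square plinth) and squat jar (286,238, knob top at z = 0.100). There is no tall jar. Next I'll measure the poses.

```bash
cat >> h.py <<'E'
def both(ss):
    P=[];C=[]
    for s in ss:
        w=cloud(s).reshape(-1,3);ok=np.isfinite(w[:,0]);P.append(w[ok]);C.append(s["img"].reshape(-1,3)[ok])
    return np.vstack(P),np.vstack(C).astype(int)
def rect(P,xl,yl,zl):
    m=(P[:,0]>xl[0])&(P[:,0]<xl[1])&(P[:,1]>yl[0])&(P[:,1]<yl[1])&(P[:,2]>zl[0])&(P[:,2]<zl[1])
    q=P[m]
    if len(q)<5: return len(q),
    (cx,cy),(w,h),a=cv2.minAreaRect((q[:,:2]*1000).astype(np.float32))
    return len(q),round(cx,1),round(cy,1),round(w,1),round(h,1),round(a,1),"med",q.mean(0).round(4)
E
python3 - <<'E'
from h import *
import pickle
for n in("top","side"):
    s=pickle.load(open(n+"0.pkl","rb")); P,C=both([s]); print("==",n)
    print("boxlid",rect(P,(.36,.56),(-.16,-.02),(.042,.058)))
    print("boxhandle",rect(P,(.40,.50),(-.13,-.04),(.068,.085)))
    m=(C.min(1)>130); print("spot",rect(P[m],(.49,.58),(-.12,-.03),(.04,.06)))
    print("jarbody",rect(P,(.335,.46),(.03,.13),(.055,.08)))
    print("jarknob",rect(P,(.36,.44),(.04,.11),(.088,.11)))
    print("mill foot",rect(P,(.57,.70),(.02,.11),(.02,.05)))
    print("mill head",rect(P,(.57,.70),(.02,.11),(.105,.135)))
    print("mill nut",rect(P,(.57,.70),(.02,.11),(.139,.15)))
    print("candle plinth",rect(P,(.57,.71),(-.09,.018),(.014,.028)))
    print("candle cup",rect(P,(.57,.71),(-.09,.018),(.100,.135)))
    print("candle top",rect(P,(.57,.71),(-.09,.018),(.124,.135)))
    print("crate rim",rect(P,(.30,.72),(.11,.38),(.062,.076)))
    print("crate all",rect(P,(.30,.72),(.11,.38),(.02,.076)))
    print("bed",rect(P,(.38,.70),(-.36,-.20),(.014,.026)))
    print("head top",rect(P,(.5,.75),(-.36,-.2),(.23,.25)))
    print("col top",rect(P,(.5,.8),(-.36,-.2),(.292,.305)))
    print("lever grip",rect(P,(.45,.75),(-.5,-.33),(.30,.36)))
    print("stick",rect(P,(.28,.36),(-.08,.11),(.03,.06)))
    print("bowl",rect(P,(.68,.82),(-.12,.04),(.03,.055)))
E
```

```text
== top
boxlid (738, 466.1, -85.0, 189.9, 64.1, 11.7, 'med', array([ 0.4641, -0.085 ,  0.0495]))
boxhandle (66, 466.6, -84.5, 59.9, 15.0, 11.7, 'med', array([ 0.4659, -0.0846,  0.0753]))
spot (12, 545.1, -66.9, 19.4, 16.9, 40.5, 'med', array([ 0.5445, -0.0666,  0.0502]))
jarbody (285, 401.7, 77.3, 72.6, 72.4, 88.6, 'med', array([0.4005, 0.076 , 0.0684]))
jarknob (41, 402.0, 77.8, 23.2, 22.7, 23.3, 'med', array([0.4017, 0.0773, 0.0985]))
mill foot (101, 643.7, 69.4, 48.5, 68.1, 17.9, 'med', array([0.6379, 0.0657, 0.033 ]))
mill head (70, 652.7, 71.1, 40.4, 39.9, 26.7, 'med', array([0.6485, 0.0687, 0.1281]))
mill nut (13, 654.6, 76.0, 19.5, 18.8, 11.3, 'med', array([0.6544, 0.0747, 0.1409]))
candle plinth (178, 661.9, -23.3, 73.7, 73.3, 4.6, 'med', array([ 0.6537, -0.0246,  0.0213]))
candle cup (101, 660.8, -23.7, 36.6, 37.4, 41.1, 'med', array([ 0.6591, -0.0239,  0.1264]))
candle top (82, 660.8, -23.9, 36.3, 37.5, 39.1, 'med', array([ 0.6618, -0.0238,  0.1293]))
crate rim (719, 507.0, 224.2, 245.5, 305.1, 84.4, 'med', array([0.5048, 0.2524, 0.0689]))
crate all (1248, 491.9, 219.7, 255.
[... 1501 characters left out ...]
6, 504.2, 226.7, 254.7, 305.3, 84.2, 'med', array([0.5023, 0.2605, 0.0684]))
crate all (2480, 484.5, 235.9, 256.9, 361.6, 89.1, 'med', array([0.5015, 0.2528, 0.0511]))
bed (1105, 550.9, -263.4, 125.6, 295.0, 89.7, 'med', array([ 0.5366, -0.2563,  0.0197]))
head top (264, 623.5, -255.3, 161.3, 92.9, 39.1, 'med', array([ 0.6296, -0.2526,  0.239 ]))
col top (189, 637.3, -274.9, 166.2, 83.7, 24.0, 'med', array([ 0.6665, -0.2625,  0.2988]))
lever grip (115, 577.2, -387.8, 24.8, 98.8, 1.2, 'med', array([ 0.576 , -0.3736,  0.3282]))
stick (440, 324.0, 28.7, 45.2, 162.6, 2.5, 'med', array([0.3237, 0.031 , 0.0425]))
bowl (136, 777.4, -60.9, 82.9, 117.0, 0.2, 'med', array([ 0.7775, -0.076 ,  0.0392]))
```

```bash
python3 - <<'E'
from h import *
import pickle
s=pickle.load(open("top0.pkl","rb")); P,C=both([s])
print("crate rim",rect(P,(.30,.72),(.135,.38),(.062,.076)))
m=(P[:,2]>.062)&(P[:,2]<.076)&(P[:,1]>.135)&(P[:,1]<.38)&(P[:,0]>.3)&(P[:,0]<.72);q=P[m,:2]*1000
print("boxPts",cv2.boxPoints(cv2.minAreaRect(q.astype(np.float32))).round(1).tolist())
s2=pickle.load(open("side0.pkl","rb")); P2,C2=both([s2]); print("crate rim side",rect(P2,(.30,.72),(.135,.38),(.062,.076)))
for nm,(P,C) in dict(top=(P,C),side=(P2,C2)).items():
    m=(P[:,2]>.017)&(P[:,2]<.023)&(P[:,1]>-.36)&(P[:,1]<-.18)&(P[:,0]>.38)&(P[:,0]<.72);q=P[m]*1000
    L=[];
    for x in range(420,550,5):
        r=q[abs(q[:,0]-x)<4]
        if len(r)>5: L.append((x,r[:,1].max(),r[:,1].min()))
    L=np.array(L); print(nm,"left",np.polyfit(L[:,0]-500,L[:,1],1),"right",np.polyfit(L[:,0]-500,L[:,2],1),"front",[round(q[abs(q[:,1]-y)<5][:,0].min(),1) for y in(-310,-290,-265,-240,-220)])
    print("strip",rect(P,(.58,.65),(-.33,-.2),(.028,.035)))
    print("head",rect(P,(.5,.66),(-.32,-.2),(.236,.244)), "col",rect(P,(.60,.75),(-.32,-.2),(.296,.304)))
    for lo,hi in((.30,.31),(.31,.32),(.32,.33),(.33,.34),(.34,.35)): print(" grip",lo,rect(P,(.5,.65),(-.47,-.36),(lo,hi)))
s=pickle.load(open("top0.pkl","rb"));save(s,"press.png",(340,110,470,260),4)
E
```

```text
crate rim (713, 509.8, 253.3, 187.5, 305.1, 84.5, 'med', array([0.5057, 0.2535, 0.069 ]))
boxPts [[348.8999938964844, 174.6999969482422], [652.5999755859375, 145.3000030517578], [670.5999755859375, 331.8999938964844], [367.0, 361.29998779296875]]
crate rim side (896, 507.5, 258.6, 190.5, 305.3, 84.2, 'med', array([0.5057, 0.2654, 0.0684]))
top left [-2.96767569e-02 -2.10359698e+02] right [ 4.27313520e-02 -3.21452273e+02] front [np.float64(407.1), np.float64(407.5), np.float64(407.4), np.float64(407.7), np.float64(408.3)]
strip (13, 620.9, -240.0, 23.9, 7.6, 88.2, 'med', array([ 0.6218, -0.2425,  0.0306]))
head (262, 615.6, -267.1, 55.0, 82.7, 88.4, 'med', array([ 0.617 , -0.2656,  0.2398])) col (259, 656.3, -267.0, 59.3, 110.5, 88.0, 'med', array([ 0.6825, -0.2676,  0.2997]))
 grip 0.3 (0,)
 grip 0.31 (0,)
 grip 0.32 (35, 577.3, -400.4, 80.3, 20.3, 89.0, 'med', array([ 0.5721, -0.4038,  0.3279]))
 grip 0.33 (147, 576.7, -399.8, 79.2, 19.8, 89.1, 'med', array([ 0.5771, -0.3995,  0.3341]))
 grip 0.34 (1,)
side left [-2.85503493e-02 -2.00556724e+02] right [-4.95274529e-02 -3.12396992e+02] front [np.float64(405.1), np.float64(403.7), np.float64(405.8), np.float64(412.3), np.float64(410.8)]
strip (21, 606.5, -251.4, 102.4, 36.0, 88.3, 'med', array([ 0.6146, -0.2582,  0.0313]))
head (135, 615.3, -256.6, 63.0, 81.5, 87.2, 'med', array([ 0.6189, -0.2587,  0.2396])) col (122, 655.8, -260.7, 110.6, 63.5, 2.3, 'med', array([ 0.6784, -0.2597,  0.2996]))
 grip 0.3 (0,)
 grip 0.31 (0,)
 grip 0.32 (12, 575.4, -399.7, 20.0, 67.9, 0.5, 'med', array([ 0.5744, -0.4058,  0.3272]))
 grip 0.33 (50, 575.5, -399.4, 75.7, 19.5, 89.0, 'med', array([ 0.5749, -0.3945,  0.3339]))
 grip 0.34 (1,)
```

View pics/press.png

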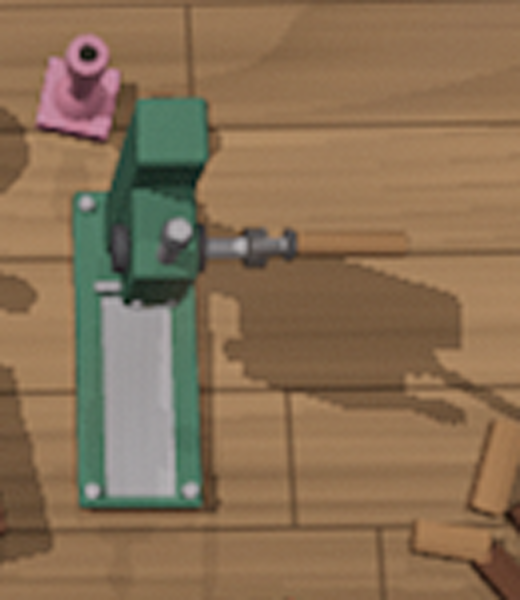

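Measured poses:

| Thing | Position (mm) | Yaw |
|---|---|---|
| Box | (466, -85) | 11.7° |
| Press origin | about (596, -268) | -1.6° |
| Lever grip | (577, -400, 325) | |
| Crate | (510, 253) | -5.5° |
| Squat jar | (402, 78) | |
| Pepper mill | about (651, 73) | |
| Candlestick | (661, -23) | |

The measured sizes match the ones given. I'll go to the box now.

```bash
python3 -m pendant '[{"dp":[0.7,1.5,0]},{"dp":[1.4,3.1,0]},{"dp":[1.4,3.1,0]},{"dp":[1.4,3.1,0]},{"dp":[1.4,3.1,0]},{"dp":[1.4,3.1,0]},{"dp":[1.4,3.1,0]},{"dp":[1.4,3.1,0]},{"dp":[1.4,3.1,0]},{"dp":[1.4,3.1,0]},{"dp":[1.4,3.1,0]},{"dp":[1.4,3.1,0]},{"dp":[1.4,3.1,0]},{"dp":[1.4,3.1,0]},{"dp":[1.4,3.1,0]},{"dp":[1.4,3.1,0]},{"dp":[1.4,3.1,0]},{"dp":[1.4,3.1,0],"roll":-0.05},{"dp":[1.4,3.1,0]},{"dp":[1.4,3.1,0]}]' -1 60
python3 -m pendant '[{"dp":[0.9,1.5,-1]},{"dp":[0,0,-2]},{"dp":[0,0,-1.5]},{"dp":[0,0,0]},{"dp":[0,0,0]}]'
```

```text
invalid input at $[0]: expected keys dp, roll
invalid input at $[0]: expected keys dp, roll
```

```bash
python3 -m pendant '[{"dp":[0.7,1.5,0],"roll":0},{"dp":[1.4,3.1,0],"roll":0},{"dp":[1.4,3.1,0],"roll":0},{"dp":[1.4,3.1,0],"roll":0},{"dp":[1.4,3.1,0],"roll":0},{"dp":[1.4,3.1,0],"roll":0},{"dp":[1.4,3.1,0],"roll":0},{"dp":[1.4,3.1,0],"roll":0},{"dp":[1.4,3.1,0],"roll":0},{"dp":[1.4,3.1,0],"roll":0},{"dp":[1.4,3.1,0],"roll":0},{"dp":[1.4,3.1,0],"roll":0},{"dp":[1.4,3.1,0],"roll":0},{"dp":[1.4,3.1,0],"roll":0},{"dp":[1.4,3.1,0],"roll":0},{"dp":[1.4,3.1,0],"roll":0},{"dp":[1.4,3.1,0],"roll":0},{"dp":[1.4,3.1,0],"roll":-0.05},{"dp":[1.4,3.1,0],"roll":0},{"dp":[1.4,3.1,0],"roll":0}]' -1 60
python3 -m pendant '[{"dp":[0.9,1.5,-1],"roll":0},{"dp":[0,0,-2],"roll":0},{"dp":[0,0,-1.5],"roll":0},{"dp":[0,0,0],"roll":0},{"dp":[0,0,0],"roll":0}]'
```

```text
clock: 1.77
eef_pos: [0.4574, -0.0956, 0.2312]
tcp_rot: [[0.979, 0.205, -0.0], [0.205, -0.979, -0.0], [-0.0, 0.0, -1.0]]
contact_force: [0.4, -0.5, -1.1]
width: 0.0855
gripper_force: 0.0
clock: 2.18
eef_pos: [0.4656, -0.0822, 0.1858]
tcp_rot: [[0.979, 0.206, -0.002], [0.206, -0.979, 0.0], [-0.002, -0.001, -1.0]]
contact_force: [0.4, -0.2, -0.7]
width: 0.0854
gripper_force: 0.0
```

```bash
python3 -m pendant '[{"dp":[0,-0.28,-2],"roll":0},{"dp":[0,0,-3],"roll":0},{"dp":[0,0,-3],"roll":0},{"dp":[0,0,-3],"roll":0},{"dp":[0,0,-2.1],"roll":0},{"dp":[0,0,0],"roll":0}]'
python3 -m pendant '[{"dp":[0,0,0],"roll":0},{"dp":[0,0,0],"roll":0},{"dp":[0,0,0],"roll":0},{"dp":[0,0,0],"roll":0},{"dp":[0,0,0],"roll":0},{"dp":[0,0,0],"roll":0},{"dp":[0,0,0],"roll":0},{"dp":[0,0,0],"roll":0}]' 1 60
```

```text
clock: 2.68
eef_pos: [0.4653, -0.0852, 0.053]
tcp_rot: [[0.979, 0.205, -0.004], [0.205, -0.979, 0.0], [-0.004, -0.001, -1.0]]
contact_force: [-0.8, 0.3, 0.8]
width: 0.0854
gripper_force: 0.0
clock: 3.35
eef_pos: [0.4664, -0.0846, 0.0559]
tcp_rot: [[0.979, 0.206, 0.001], [0.206, -0.979, 0.0], [0.001, -0.0, -1.0]]
contact_force: [-1.5, 3.1, 8.3]
width: 0.0145
gripper_force: 65.4
```

```bash
python3 -m pendant '[{"dp":[0,0,1],"roll":0},{"dp":[0,0,1.5],"roll":0},{"dp":[0,0,1.5],"roll":0},{"dp":[-1,-1,0],"roll":-0.04},{"dp":[-1,-2,0],"roll":-0.05},{"dp":[0,-2.5,0],"roll":-0.05},{"dp":[0,-2.5,0],"roll":-0.05},{"dp":[0,-2.5,0],"roll":-0.044},{"dp":[0,-2.5,0],"roll":0},{"dp":[0,-2.5,0],"roll":0},{"dp":[0,-1.5,0],"roll":0},{"dp":[0,-1.1,0],"roll":0},{"dp":[0,0,0],"roll":0},{"dp":[0,0,0],"roll":0}]'
python3 - <<'E'
from h import *
s=snapshot("top");P,C=both([s]);save(s,"carry.png",(300,90,480,280),3.1)
print("lid",rect(P,(.34,.60),(-.33,-.2),(.08,.1)))
m=C.min(1)>120
print("spot",rect(P[m],(.48,.58),(-.30,-.22),(.075,.1)))
s=snapshot("side");P,C=both([s]);m=C.min(1)>120
print("spot",rect(P[m],(.48,.58),(-.30,-.22),(.075,.1)))
E
```

```text
clock: 4.52
eef_pos: [0.4454, -0.2659, 0.0948]
tcp_rot: [[1.0, -0.028, -0.001], [-0.028, -1.0, 0.001], [-0.001, -0.001, -1.0]]
contact_force: [-0.8, 1.3, -4.5]
width: 0.0146
gripper_force: 63.7
lid (67, 530.5, -247.0, 19.2, 112.6, 76.7, 'med', array([ 0.515 , -0.2443,  0.089 ]))
spot (0,)
spot (0,)
```

View pics/carry.png

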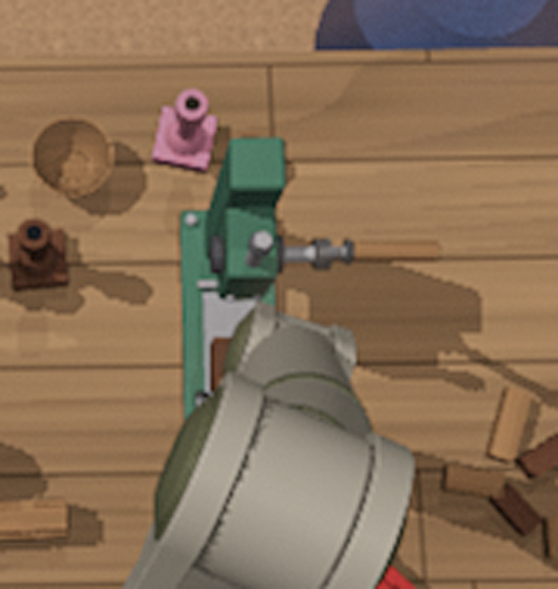

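Carrying the box: it is under the wrist at about (220,350), in front of the press, and the head front is at about (240,290). I'll check the wrist clearance against the head from the clouds, and find the box in the side view.

```bash
python3 - <<'E'
from h import *
P=[];
s=snapshot("side"); save(s,"side1.png",(220,120,400,260),4)
P,C=both([s,snapshot("top")])
for z in np.arange(.10,.46,.03):
    m=(P[:,2]>z)&(P[:,2]<z+.03)&(P[:,1]>-.36)&(P[:,1]<-.17)&(P[:,0]<.68)&(P[:,0]>.3)
    q=P[m];c=C[m]; g=(c[:,1]>c[:,0]+25)
    print(round(z,2),"arm xmax",q[~g][:,0].max().round(3) if (~g).any() else None,"n",(~g).sum(),"green xmin",q[g][:,0].min().round(3) if g.any() else None)
E
```

```text
0.1 arm xmax 0.655 n 93 green xmin 0.65
0.13 arm xmax 0.666 n 65 green xmin 0.576
0.16 arm xmax 0.668 n 187 green xmin 0.575
0.19 arm xmax 0.659 n 372 green xmin 0.574
0.22 arm xmax 0.661 n 255 green xmin 0.575
0.25 arm xmax 0.662 n 260 green xmin 0.589
0.28 arm xmax 0.68 n 295 green xmin 0.587
0.31 arm xmax 0.603 n 267 green xmin None
0.34 arm xmax 0.482 n 133 green xmin None
0.37 arm xmax 0.496 n 116 green xmin None
0.4 arm xmax 0.502 n 191 green xmin None
0.43 arm xmax 0.501 n 374 green xmin None
```

View pics/side1.png

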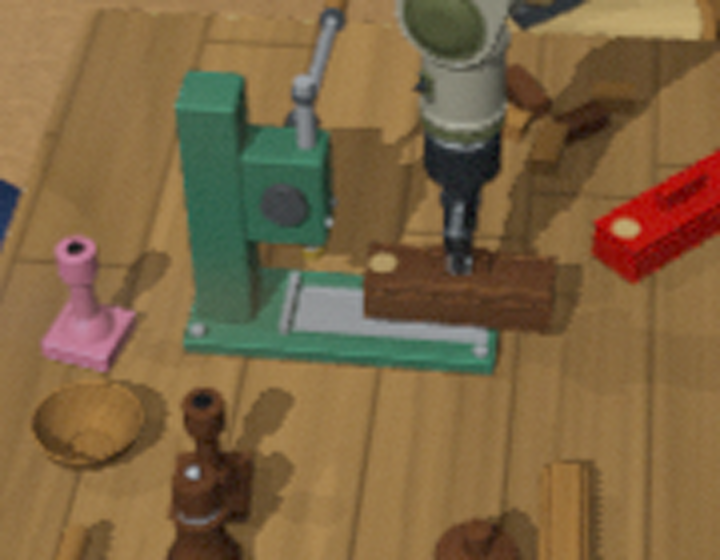

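```bash
python3 -m pendant '[{"dp":[0,0,-0.8],"roll":0},{"dp":[0,0,-0.6],"roll":0},{"dp":[0.8,0,0],"roll":0},{"dp":[1.2,0,0],"roll":0},{"dp":[1.2,0,0],"roll":0},{"dp":[1.2,0,0],"roll":0},{"dp":[1,0,0],"roll":0},{"dp":[0.8,0,0],"roll":0},{"dp":[0.5,0,0],"roll":0},{"dp":[0.5,0,0],"roll":0},{"dp":[0,0,0],"roll":0},{"dp":[0,0,0],"roll":0}]'
python3 - <<'E'
from h import *
s=snapshot("side"); save(s,"side2.png",(260,140,360,220),7)
P,C=both([s]); m=(C.min(1)>110)&(C[:,0]>C[:,2]+25)
print("spot",rect(P[m],(.54,.63),(-.31,-.22),(.06,.085)))
m=(C[:,0]>C[:,2]+60)&(C[:,1]>C[:,2]+40)
print("die",rect(P[m],(.56,.63),(-.31,-.22),(.092,.13)))
print("lid",rect(P,(.40,.62),(-.31,-.22),(.066,.08)))
E
```

```text
clock: 5.72
eef_pos: [0.5179, -0.266, 0.0812]
tcp_rot: [[1.0, -0.027, -0.001], [-0.027, -1.0, 0.0], [-0.001, -0.0, -1.0]]
contact_force: [-0.4, 0.5, -4.1]
width: 0.0145
gripper_force: 63.6
spot (0,)
die (10, 595.3, -254.3, 14.7, 21.9, 79.5, 'med', array([ 0.5929, -0.2543,  0.106 ]))
lid (416, 516.5, -261.4, 75.4, 189.5, 88.7, 'med', array([ 0.5123, -0.2545,  0.074 ]))
```

View pics/side2.png

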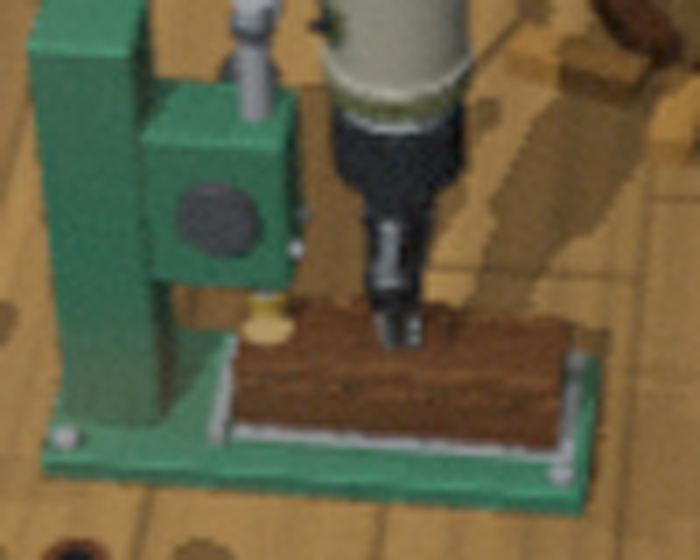

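The side crop shows the spot, at about (268,328), directly under the brass die at (268,305), and the box sits square on the bed. I'll set it down, release, retreat and check from the top.

```bash
python3 -m pendant '[{"dp":[0,0,-0.3],"roll":0},{"dp":[0,0,-0.2],"roll":0},{"dp":[0,0,0],"roll":0}]'
python3 -m pendant '[{"dp":[0,0,0],"roll":0},{"dp":[0,0,0],"roll":0},{"dp":[0,0,0],"roll":0},{"dp":[0,0,0],"roll":0},{"dp":[0,0,1],"roll":0},{"dp":[0,0,2],"roll":0},{"dp":[-1,0,2],"roll":0},{"dp":[-2,0,3],"roll":0},{"dp":[-2,0,4],"roll":0},{"dp":[0,0,4],"roll":0},{"dp":[0,0,4],"roll":0},{"dp":[0,-1,4],"roll":0.12},{"dp":[0,-1,4],"roll":0.12},{"dp":[0,-2,4],"roll":0.12},{"dp":[0,-2,4],"roll":0.12},{"dp":[1,-3,1],"roll":0.12},{"dp":[2,-2.4,0],"roll":0.12},{"dp":[2,0,0],"roll":0.12}]' -1
python3 - <<'E'
from h import *
s=snapshot("top");P,C=both([s])
print("lid",rect(P,(.40,.64),(-.33,-.2),(.06,.08)))
print("handle",rect(P,(.44,.58),(-.33,-.2),(.09,.1)))
q=P[(P[:,2]>.06)&(P[:,2]<.08)&(P[:,0]>.43)&(P[:,0]<.5)&(P[:,1]>-.33)&(P[:,1]<-.2)];print(q.min(0),q.max(0))
for n in("top","side"):
    P,C=both([snapshot(n)])
    for lo,hi in((.32,.33),(.33,.34)): print(" grip",lo,rect(P,(.55,.61),(-.47,-.36),(lo,hi)))
o=get_obs();print(o["eef_pos"],o["joints"])
E
```

```text
clock: 6.02
eef_pos: [0.5177, -0.266, 0.0761]
tcp_rot: [[1.0, -0.028, -0.001], [-0.028, -1.0, 0.0], [-0.001, -0.0, -1.0]]
contact_force: [-1.3, 0.2, -2.8]
width: 0.0147
gripper_force: 63.8
clock: 7.52
eef_pos: [0.5179, -0.3831, 0.4402]
tcp_rot: [[0.688, 0.725, 0.001], [0.725, -0.688, -0.004], [-0.002, 0.004, -1.0]]
contact_force: [-1.1, 0.4, -1.0]
width: 0.0855
gripper_force: 0.0
lid (682, 516.0, -268.2, 64.9, 187.1, 88.3, 'med', array([ 0.5064, -0.2655,  0.0695]))
handle (65, 517.1, -267.3, 15.5, 58.0, 88.0, 'med', array([ 0.517 , -0.2678,  0.0947]))
[ 0.43178268 -0.29839419  0.06159519] [ 0.49990434 -0.23318234  0.07975493]
 grip 0.32 (20, 577.8, -389.8, 54.5, 20.7, 89.2, 'med', array([ 0.5725, -0.3865,  0.3273]))
 grip 0.33 (90, 576.8, -386.0, 51.5, 19.8, 89.1, 'med', array([ 0.5775, -0.3851,  0.3346]))
 grip 0.32 (16, 575.9, -401.9, 82.6, 21.5, 89.2, 'med', array([ 0.5714, -0.4023,  0.3267]))
 grip 0.33 (46, 574.6, -398.3, 76.1, 18.8, 86.7, 'med', array([ 0.5757, -0.3946,  0.3346]))
[ 0.5199599  -0.37689424  0.43799999] [ 0.68728666  0.35060322 -0.21539588  1.5139732   0.07571913  1.28594013
 -0.29458727]
```

The box sits at (517, -267.5) with yaw -1.8°, so the mark is within about 2 mm of the die axis. Now the lever.

```bash
python3 -m pendant '[{"dp":[1,-0.5,0],"roll":0.12},{"dp":[1.5,-0.5,0],"roll":0.12},{"dp":[1.5,-0.5,0],"roll":0.12},{"dp":[1,-0.2,0],"roll":0.12},{"dp":[0.7,0,0],"roll":0.12},{"dp":[0,0,0],"roll":0.12},{"dp":[0,0,-2],"roll":0.01},{"dp":[0,0,0],"roll":0},{"dp":[0,0,0],"roll":0}]'
```

```text
clock: 8.42
eef_pos: [0.5753, -0.3938, 0.4179]
tcp_rot: [[0.03, 1.0, -0.002], [1.0, -0.03, 0.001], [0.0, -0.002, -1.0]]
contact_force: [-0.5, 0.0, 1.1]
width: 0.0851
gripper_force: 0.0
```

```bash
python3 -m pendant '[{"dp":[0.1,-0.6,-2],"roll":0},{"dp":[0,0,-3],"roll":0},{"dp":[0,0,-3],"roll":0},{"dp":[0,0,-2],"roll":0},{"dp":[0,0,-1.2],"roll":0},{"dp":[0,0,0],"roll":0},{"dp":[0,0,0],"roll":0}]'
python3 -m pendant '[{"dp":[0,0,0],"roll":0},{"dp":[0,0,0],"roll":0},{"dp":[0,0,0],"roll":0},{"dp":[0,0,0],"roll":0},{"dp":[0,0,0],"roll":0},{"dp":[0,0,0],"roll":0},{"dp":[0,0,0],"roll":0},{"dp":[0,0,0],"roll":0}]' 1 50
```

```text
clock: 9.0
eef_pos: [0.5777, -0.4004, 0.3072]
tcp_rot: [[0.029, 1.0, 0.0], [1.0, -0.029, -0.0], [-0.0, 0.0, -1.0]]
contact_force: [-0.5, 1.1, 0.0]
width: 0.0855
gripper_force: 0.0
clock: 9.67
eef_pos: [0.5782, -0.4004, 0.3068]
tcp_rot: [[0.028, 1.0, 0.002], [1.0, -0.028, -0.001], [-0.001, 0.002, -1.0]]
contact_force: [1.4, 0.2, 4.6]
width: 0.0203
gripper_force: 49.0
```

```bash
python3 -m pendant '[{"dp":[-0.67,0.02,-0.2],"roll":0},{"dp":[-0.66,0.02,-0.23],"roll":0},{"dp":[-0.65,0.02,-0.26],"roll":0},{"dp":[-0.63,0.02,-0.3],"roll":0},{"dp":[-0.62,0.02,-0.33],"roll":0},{"dp":[-0.6,0.02,-0.36],"roll":0},{"dp":[-0.58,0.02,-0.39],"roll":0},{"dp":[-0.56,0.02,-0.41],"roll":0},{"dp":[-0.54,0.02,-0.45],"roll":0},{"dp":[-0.52,0.01,-0.47],"roll":0}]'
python3 -m pendant '[{"dp":[-0.49,0.01,-0.5],"roll":0},{"dp":[-0.47,0.01,-0.52],"roll":0},{"dp":[-0.44,0.01,-0.54],"roll":0},{"dp":[-0.42,0.01,-0.56],"roll":0},{"dp":[-0.39,0.01,-0.58],"roll":0},{"dp":[-0.35,0.01,-0.6],"roll":0},{"dp":[-0.33,0.01,-0.62],"roll":0},{"dp":[-0.29,0.01,-0.64],"roll":0},{"dp":[0,0,0],"roll":0}]'
```

```text
clock: 10.5
eef_pos: [0.5205, -0.3997, 0.274]
tcp_rot: [[0.027, 1.0, 0.008], [1.0, -0.027, -0.004], [-0.004, 0.008, -1.0]]
contact_force: [10.7, -5.2, 1.5]
width: 0.0207
gripper_force: 52.0
clock: 11.25
eef_pos: [0.4889, -0.3994, 0.2277]
tcp_rot: [[0.028, 1.0, 0.008], [1.0, -0.028, -0.004], [-0.004, 0.008, -1.0]]
contact_force: [8.9, -5.0, 6.5]
width: 0.02
gripper_force: 56.8
```

```bash
python3 -m pendant '[{"dp":[-0.26,0,-0.65],"roll":0},{"dp":[-0.23,0,-0.66],"roll":0},{"dp":[-0.12,0,-0.4],"roll":0},{"dp":[-0.11,0,-0.4],"roll":0},{"dp":[0,0,0],"roll":0}]'
python3 -m pendant '[{"dp":[-0.05,0,-0.2],"roll":0},{"dp":[-0.04,0,-0.2],"roll":0},{"dp":[0,0,0],"roll":0},{"dp":[0,0,0],"roll":0}]'
```

```text
clock: 11.67
eef_pos: [0.4814, -0.3993, 0.2068]
tcp_rot: [[0.028, 1.0, 0.007], [1.0, -0.027, -0.004], [-0.004, 0.007, -1.0]]
contact_force: [8.2, -5.2, 6.0]
width: 0.0205
gripper_force: 59.1
clock: 12.0
eef_pos: [0.4805, -0.3993, 0.2035]
tcp_rot: [[0.028, 1.0, 0.007], [1.0, -0.028, -0.004], [-0.004, 0.007, -1.0]]
contact_force: [4.2, -3.5, 10.2]
width: 0.0208
gripper_force: 59.6
```

```bash
python3 -m pendant '[{"dp":[-0.04,0,-0.2],"roll":0},{"dp":[-0.04,0,-0.2],"roll":0},{"dp":[0,0,0],"roll":0},{"dp":[0,0,0],"roll":0}]'
python3 -m pendant '[{"dp":[-0.03,0,-0.2],"roll":0},{"dp":[-0.03,0,-0.2],"roll":0},{"dp":[0,0,0],"roll":0},{"dp":[0,0,0],"roll":0}]'
python3 - <<'E'
from h import *
s=snapshot("side"); save(s,"side3.png",(260,140,360,220),7)
E
```

```text
clock: 12.33
eef_pos: [0.4795, -0.3993, 0.1994]
tcp_rot: [[0.028, 1.0, 0.006], [1.0, -0.028, -0.004], [-0.004, 0.007, -1.0]]
contact_force: [5.3, -2.6, 9.1]
width: 0.0203
gripper_force: 60.1
clock: 12.67
eef_pos: [0.4792, -0.3994, 0.1978]
tcp_rot: [[0.028, 1.0, 0.008], [1.0, -0.028, -0.006], [-0.006, 0.008, -1.0]]
contact_force: [-0.3, 0.8, 30.3]
width: 0.0202
gripper_force: 62.0
```

View pics/side3.png

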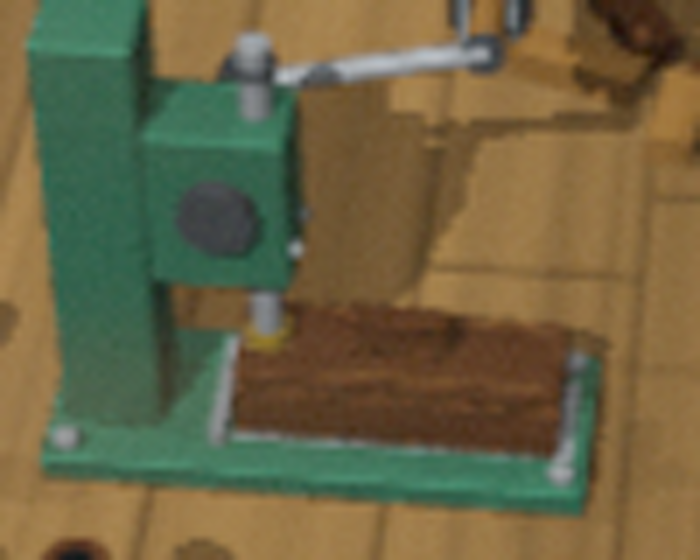

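The die bears on the lid at the spot, at about (265,335), with 30 N at the handle, so the lever is stalled. I'll ease it back along the same arc.

```bash
python3 -m pendant '[{"dp":[0.06,0,0.4],"roll":0},{"dp":[0.08,0,0.4],"roll":0},{"dp":[0.09,0,0.4],"roll":0},{"dp":[0.11,0,0.4],"roll":0},{"dp":[0.12,0,0.4],"roll":0},{"dp":[0.23,0,0.66],"roll":0},{"dp":[0.26,0,0.65],"roll":0},{"dp":[0.29,-0.01,0.64],"roll":0},{"dp":[0.33,-0.01,0.62],"roll":0},{"dp":[0.35,-0.01,0.6],"roll":0},{"dp":[0.39,-0.01,0.58],"roll":0},{"dp":[0.42,-0.01,0.56],"roll":0},{"dp":[0.44,-0.01,0.54],"roll":0},{"dp":[0.47,-0.01,0.52],"roll":0},{"dp":[0.49,-0.01,0.5],"roll":0}]'
python3 -m pendant '[{"dp":[0.52,-0.01,0.47],"roll":0},{"dp":[0.54,-0.02,0.45],"roll":0},{"dp":[0.56,-0.02,0.41],"roll":0},{"dp":[0.58,-0.02,0.39],"roll":0},{"dp":[0.6,-0.02,0.36],"roll":0},{"dp":[0.62,-0.02,0.33],"roll":0},{"dp":[0.63,-0.02,0.3],"roll":0},{"dp":[0.4,-0.02,0.16],"roll":0},{"dp":[0,0,0],"roll":0}]'
```

```text
clock: 13.97
eef_pos: [0.5235, -0.3987, 0.2703]
tcp_rot: [[0.025, 1.0, 0.01], [1.0, -0.025, -0.001], [-0.001, 0.01, -1.0]]
contact_force: [30.2, -10.2, -36.4]
width: 0.0206
gripper_force: 57.5
clock: 14.72
eef_pos: [0.5616, -0.3992, 0.2971]
tcp_rot: [[0.026, 1.0, -0.004], [1.0, -0.026, 0.003], [0.003, -0.004, -1.0]]
contact_force: [6.6, -1.8, -18.8]
width: 0.0205
gripper_force: 54.4
```

```bash
python3 -m pendant '[{"dp":[0.4,0,0],"roll":0},{"dp":[0.4,0,0.05],"roll":0},{"dp":[0.4,0,0.05],"roll":0},{"dp":[0.3,0,0.05],"roll":0},{"dp":[0.2,0,0.05],"roll":0},{"dp":[0,0,0],"roll":0},{"dp":[0,0,0],"roll":0}]'
```

```text
clock: 15.3
eef_pos: [0.5788, -0.3996, 0.3033]
tcp_rot: [[0.028, 1.0, 0.0], [1.0, -0.028, -0.0], [-0.0, 0.0, -1.0]]
contact_force: [-3.5, 4.1, 3.6]
width: 0.0203
gripper_force: 55.6
```

```bash
python3 -m pendant '[{"dp":[0,0,0],"roll":0},{"dp":[0,0,0],"roll":0},{"dp":[0,0,0],"roll":0},{"dp":[0,0,0],"roll":0},{"dp":[0,0,0],"roll":0},{"dp":[0,0,1],"roll":0},{"dp":[0,0,2],"roll":0},{"dp":[0,0,3],"roll":0},{"dp":[0,0,4],"roll":0},{"dp":[0,0,3],"roll":0},{"dp":[-1,1,0],"roll":-0.12},{"dp":[-2,2,0],"roll":-0.12},{"dp":[-2,2,0],"roll":-0.12},{"dp":[-2,2,0],"roll":-0.12},{"dp":[-2,2,0],"roll":-0.12},{"dp":[-1,2,0],"roll":-0.12},{"dp":[0,1,0],"roll":-0.12},{"dp":[0,1,0],"roll":-0.12}]' -1
python3 - <<'E'
from h import *
P,C=both([snapshot("side")])
for lo,hi in((.32,.33),(.33,.34)): print(" grip",lo,rect(P,(.55,.61),(-.47,-.36),(lo,hi)))
print("lid side",rect(P,(.40,.62),(-.31,-.22),(.066,.08)))
P,C=both([snapshot("top")])
print("handle",rect(P,(.44,.58),(-.33,-.2),(.09,.1)))
print("lid",rect(P,(.40,.64),(-.33,-.2),(.06,.08)))
print("jarknob",rect(P,(.33,.48),(.01,.14),(.088,.11)))
print("candle top",rect(P,(.57,.72),(-.1,.018),(.124,.135)))
print("mill",rect(P,(.57,.72),(.02,.12),(.105,.135)))
E
```

```text
clock: 16.8
eef_pos: [0.4781, -0.2689, 0.4343]
tcp_rot: [[0.838, 0.546, 0.002], [0.546, -0.838, -0.001], [0.001, 0.002, -1.0]]
contact_force: [0.7, -0.1, -0.3]
width: 0.0853
gripper_force: 0.0
 grip 0.32 (11, 576.0, -394.8, 68.0, 21.0, 88.3, 'med', array([ 0.5724, -0.3909,  0.3272]))
 grip 0.33 (47, 575.5, -398.2, 71.2, 19.7, 88.7, 'med', array([ 0.5751, -0.3972,  0.3342]))
lid side (363, 516.4, -258.6, 74.1, 190.2, 89.0, 'med', array([ 0.5122, -0.2553,  0.0708]))
handle (22, 516.8, -267.3, 15.7, 57.0, 87.6, 'med', array([ 0.4984, -0.2658,  0.0954]))
lid (489, 516.9, -266.9, 62.3, 186.3, 87.8, 'med', array([ 0.5116, -0.2572,  0.0694]))
jarknob (39, 402.0, 78.5, 24.0, 23.5, 37.3, 'med', array([0.4019, 0.0778, 0.0991]))
candle top (82, 661.9, -23.3, 35.5, 35.1, 41.3, 'med', array([ 0.6614, -0.0232,  0.13  ]))
mill (71, 652.1, 71.0, 38.8, 40.4, 33.1, 'med', array([0.6487, 0.0684, 0.1279]))
```

The lever is at rest and nothing else has moved. Now I'll re-grip the box.

```bash
python3 -m pendant '[{"dp":[1,0,0],"roll":-0.12},{"dp":[1,0,-2],"roll":-0.12},{"dp":[1,0,-2],"roll":-0.12},{"dp":[0.9,0.1,-3],"roll":-0.12},{"dp":[0,0,-3],"roll":-0.12},{"dp":[0,0,-4],"roll":-0.01},{"dp":[0,0,-4],"roll":0},{"dp":[0,0,-4],"roll":0},{"dp":[0,0,-3],"roll":0},{"dp":[0,0,0],"roll":0},{"dp":[0,0,0],"roll":0}]'
```

```text
clock: 17.82
eef_pos: [0.5175, -0.2693, 0.1821]
tcp_rot: [[1.0, -0.024, -0.003], [-0.024, -1.0, 0.001], [-0.003, -0.001, -1.0]]
contact_force: [0.9, -0.2, 0.7]
width: 0.0851
gripper_force: 0.0
```

```bash
python3 -m pendant '[{"dp":[0,0.2,-2],"roll":0},{"dp":[0,0,-3],"roll":0},{"dp":[0,0,-3],"roll":0},{"dp":[0,0,-1.5],"roll":0},{"dp":[0,0,-1],"roll":0},{"dp":[0,0,0],"roll":0}]'
python3 -m pendant '[{"dp":[0,0,0],"roll":0},{"dp":[0,0,0],"roll":0},{"dp":[0,0,0],"roll":0},{"dp":[0,0,0],"roll":0},{"dp":[0,0,0],"roll":0},{"dp":[0,0,0],"roll":0},{"dp":[0,0,0],"roll":0},{"dp":[0,0,0],"roll":0}]' 1 60
python3 -m pendant '[{"dp":[0,0,0.4],"roll":0},{"dp":[0,0,0.4],"roll":0},{"dp":[-0.7,0,0],"roll":0},{"dp":[-1.2,0,0],"roll":0},{"dp":[-1.5,0,0],"roll":0},{"dp":[-1.5,0,0],"roll":0},{"dp":[-1.5,0,0],"roll":0},{"dp":[-1,0,0],"roll":0},{"dp":[0,0,1],"roll":0},{"dp":[0,1,2],"roll":0},{"dp":[0,2,3],"roll":0},{"dp":[0,3,3],"roll":-0.03},{"dp":[0,3,2.5],"roll":-0.03},{"dp":[0,3,0],"roll":0},{"dp":[0,3,0],"roll":0}]'
```

```text
clock: 18.32
eef_pos: [0.5185, -0.2674, 0.078]
tcp_rot: [[1.0, -0.026, 0.0], [-0.026, -1.0, -0.0], [0.0, 0.0, -1.0]]
contact_force: [-0.3, -0.2, 1.2]
width: 0.0856
gripper_force: 0.0
clock: 18.98
eef_pos: [0.5179, -0.2667, 0.0783]
tcp_rot: [[1.0, -0.027, 0.0], [-0.027, -1.0, -0.0], [0.0, -0.0, -1.0]]
contact_force: [-0.5, 1.6, 5.9]
width: 0.0144
gripper_force: 64.5
clock: 20.23
eef_pos: [0.4448, -0.1162, 0.2028]
tcp_rot: [[0.996, -0.088, 0.005], [-0.088, -0.996, -0.001], [0.005, 0.0, -1.0]]
contact_force: [0.4, -0.1, -4.2]
width: 0.0142
gripper_force: 63.2
```

```bash
python3 -m pendant '[{"dp":[0.3,3.2,0],"roll":0},{"dp":[0.6,3.2,0],"roll":0},{"dp":[0.6,3.2,0],"roll":0},{"dp":[0.6,3.2,0],"roll":0},{"dp":[0.6,3.2,0],"roll":0},{"dp":[0.6,3.2,0],"roll":0},{"dp":[0.6,3.2,0],"roll":0},{"dp":[0.6,3.2,0],"roll":0},{"dp":[0.6,3.2,0],"roll":0},{"dp":[0.6,2.5,0],"roll":0},{"dp":[0.5,1,0],"roll":-0.008},{"dp":[0,0,0],"roll":0},{"dp":[0,0,0],"roll":0},{"dp":[0,0,0],"roll":0}]'
python3 - <<'E'
from h import *
P,C=both([snapshot("top")]); m=C.min(1)>0
print("rim",rect(P,(.30,.72),(.135,.38),(.062,.076)))
print("handle region",rect(P,(.4,.62),(.1,.3),(.18,.2)))
E
```

```text
clock: 21.4
eef_pos: [0.5053, 0.2042, 0.2004]
tcp_rot: [[0.995, -0.096, -0.001], [-0.096, -0.995, -0.001], [-0.001, 0.001, -1.0]]
contact_force: [-1.4, -1.4, -4.9]
width: 0.0147
gripper_force: 63.1
rim (281, 536.7, 170.7, 282.1, 102.0, 16.2, 'med', array([0.5563, 0.1782, 0.069 ]))
handle region (266, 533.6, 195.3, 61.2, 134.6, 86.6, 'med', array([0.5615, 0.185 , 0.1915]))
```

```bash
python3 -m pendant '[{"dp":[0.17,0.7,-1],"roll":0},{"dp":[0,0,-2],"roll":0},{"dp":[0,0,-2.5],"roll":0},{"dp":[0,0,-2],"roll":0},{"dp":[0,0,0],"roll":0},{"dp":[0,0,0],"roll":0}]'
python3 - <<'E'
from h import *
s=snapshot("side");save(s,"side4.png",(230,220,400,350),4.4)
o=get_obs();print(o["eef_pos"],o["contact_force"])
E
```

```text
clock: 21.95
eef_pos: [0.5068, 0.212, 0.1243]
tcp_rot: [[0.995, -0.096, -0.002], [-0.096, -0.995, -0.001], [-0.002, 0.001, -1.0]]
contact_force: [0.2, 0.1, -4.5]
width: 0.0148
gripper_force: 63.0
[0.50754164 0.21241276 0.1253372 ] [ 0.64950166  0.74140595 -4.17709321]
```

View pics/side4.png

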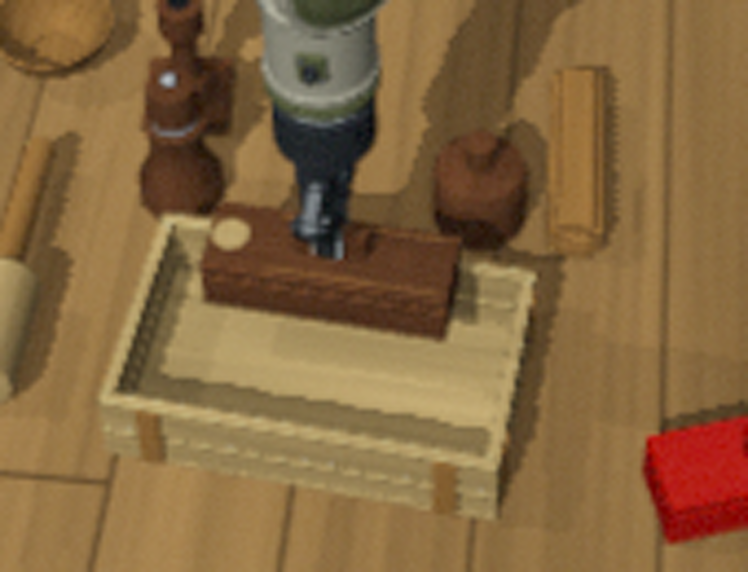

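The box is level, about (330,270), over the right half of the crate and parallel to it. Lowering now.

```bash
python3 -m pendant '[{"dp":[0,0,-1.5],"roll":0},{"dp":[0,0,-1.5],"roll":0},{"dp":[0,0,-1],"roll":0},{"dp":[0,0,-0.8],"roll":0},{"dp":[0,0,-0.5],"roll":0},{"dp":[0,0,0],"roll":0},{"dp":[0,0,0],"roll":0}]'
```

```text
clock: 22.58
eef_pos: [0.5076, 0.2127, 0.0725]
tcp_rot: [[0.995, -0.095, 0.0], [-0.095, -0.995, 0.0], [0.0, -0.0, -1.0]]
contact_force: [0.6, -0.1, -3.7]
width: 0.0147
gripper_force: 63.0
```

```bash
python3 -m pendant '[{"dp":[0,0,-0.3],"roll":0},{"dp":[0,0,-0.1],"roll":0},{"dp":[0,0,0],"roll":0},{"dp":[0,0,0],"roll":0}]'
python3 -m pendant '[{"dp":[0,0,0],"roll":0},{"dp":[0,0,0],"roll":0},{"dp":[0,0,0],"roll":0},{"dp":[0,0,0],"roll":0},{"dp":[0,0,1],"roll":0},{"dp":[0,0,2],"roll":0},{"dp":[0,0,3],"roll":0},{"dp":[0,0,4],"roll":0},{"dp":[0,0,2.5],"roll":0},{"dp":[0,-2,0],"roll":0.1},{"dp":[-1,-3,0],"roll":0.12},{"dp":[-2,-3,0],"roll":0.12},{"dp":[-2,-2,0],"roll":0.12},{"dp":[-2,-1,0],"roll":0.12},{"dp":[0,0,0],"roll":0.12}]' 0.25
python3 - <<'E'
from h import *
P,C=both([snapshot("side")])
print("lid side",rect(P,(.38,.64),(.13,.3),(.054,.066)))
print("handle side",rect(P,(.44,.58),(.13,.28),(.08,.095)))
print("jarknob side",rect(P,(.33,.48),(.01,.14),(.088,.11)))
o=get_obs();print(o["eef_pos"],o["joints"].round(2))
E
```

```text
clock: 22.92
eef_pos: [0.5075, 0.2126, 0.0684]
tcp_rot: [[0.995, -0.095, 0.0], [-0.095, -0.995, 0.0], [0.0, -0.0, -1.0]]
contact_force: [-0.0, 0.5, -4.7]
width: 0.0142
gripper_force: 63.1
clock: 24.17
eef_pos: [0.4331, 0.0991, 0.1938]
tcp_rot: [[0.821, 0.572, -0.003], [0.572, -0.821, -0.003], [-0.004, 0.001, -1.0]]
contact_force: [-0.6, -0.7, -0.3]
width: 0.0322
gripper_force: 0.0
lid side (886, 514.1, 207.3, 86.1, 258.7, 84.3, 'med', array([0.5052, 0.2113, 0.0598]))
handle side (74, 505.5, 216.3, 22.0, 59.2, 84.6, 'med', array([0.5054, 0.217 , 0.0851]))
jarknob side (46, 400.7, 83.6, 23.8, 23.0, 73.3, 'med', array([0.4013, 0.0854, 0.0962]))
[0.43546576 0.10063247 0.19405327] [-0.09  0.35 -0.35  2.24  0.21  0.59 -1.55]
```

```bash
python3 -m pendant '[{"dp":[0,0,0],"roll":0.12},{"dp":[0,0,0],"roll":0.12},{"dp":[0,0,0],"roll":0.12},{"dp":[0,0,0],"roll":0.12},{"dp":[0,0,0],"roll":0.12},{"dp":[-0.5,-0.5,0],"roll":0.12},{"dp":[-1,-0.5,-1],"roll":0.12},{"dp":[-1,-0.5,-2],"roll":0.12},{"dp":[-0.5,-0.5,-2],"roll":0.12},{"dp":[0,0,0],"roll":0.07},{"dp":[0,0,0],"roll":0},{"dp":[0,0,0],"roll":0}]' -1 40
```

```text
clock: 25.22
eef_pos: [0.4081, 0.083, 0.1436]
tcp_rot: [[-0.179, 0.984, 0.001], [0.984, 0.179, 0.0], [0.0, 0.001, -1.0]]
contact_force: [-0.3, -0.6, 0.3]
width: 0.0853
gripper_force: 0.0
```

```bash
python3 -m pendant '[{"dp":[-0.4,-0.4,-2],"roll":0},{"dp":[0,0,-2],"roll":0},{"dp":[0,0,-1.5],"roll":0},{"dp":[0,0,-1.2],"roll":0},{"dp":[0,0,0],"roll":0},{"dp":[0,0,0],"roll":0}]'
python3 -m pendant '[{"dp":[0,0,0],"roll":0},{"dp":[0,0,0],"roll":0},{"dp":[0,0,0],"roll":0},{"dp":[0,0,0],"roll":0},{"dp":[0,0,0],"roll":0},{"dp":[0,0,0],"roll":0},{"dp":[0,0,0],"roll":0},{"dp":[0,0,0],"roll":0}]' 1 40
```

```text
clock: 25.72
eef_pos: [0.404, 0.0791, 0.0766]
tcp_rot: [[-0.181, 0.983, 0.001], [0.983, 0.181, -0.001], [-0.001, 0.0, -1.0]]
contact_force: [-0.2, 0.1, -0.3]
width: 0.0857
gripper_force: 0.0
clock: 26.38
eef_pos: [0.4035, 0.0784, 0.0767]
tcp_rot: [[-0.182, 0.983, 0.001], [0.983, 0.182, -0.0], [-0.0, 0.001, -1.0]]
contact_force: [-1.6, -1.0, 9.6]
width: 0.0243
gripper_force: 38.7
```

```bash
python3 -m pendant '[{"dp":[0,0,1],"roll":0},{"dp":[0,0,3],"roll":0},{"dp":[0,0,4],"roll":0},{"dp":[0,1,3],"roll":0},{"dp":[0.2,2.5,0],"roll":0},{"dp":[0.2,3,0],"roll":0},{"dp":[0.2,3,0],"roll":0},{"dp":[0.3,3,0],"roll":0},{"dp":[0.3,3,0],"roll":0},{"dp":[0.3,3,0],"roll":0},{"dp":[0.2,2.5,0],"roll":0},{"dp":[0,1,0],"roll":0},{"dp":[0,0,0],"roll":0},{"dp":[0,0,0],"roll":0}]'
```

```text
clock: 27.55
eef_pos: [0.4198, 0.2978, 0.1857]
tcp_rot: [[-0.184, 0.983, -0.001], [0.983, 0.184, -0.002], [-0.001, -0.001, -1.0]]
contact_force: [0.0, -0.8, -3.7]
width: 0.0246
gripper_force: 40.4
```

```bash
python3 -m pendant '[{"dp":[0.1,0.05,-2],"roll":0},{"dp":[0,0,-3],"roll":0},{"dp":[0,0,-2],"roll":0},{"dp":[0,0,-1.5],"roll":0},{"dp":[0,0,-0.8],"roll":0},{"dp":[0,0,-0.4],"roll":0},{"dp":[0,0,-0.1],"roll":0},{"dp":[0,0,0],"roll":0}]'
python3 - <<'E'
from h import *
o=get_obs();print(o["eef_pos"],o["contact_force"])
s=snapshot("side");save(s,"side5.png",(230,220,400,350),4.4)
E
```

```text
clock: 28.22
eef_pos: [0.4217, 0.2987, 0.0887]
tcp_rot: [[-0.182, 0.983, 0.0], [0.983, 0.182, -0.0], [-0.0, 0.0, -1.0]]
contact_force: [0.9, -0.0, -3.9]
width: 0.0249
gripper_force: 40.3
[0.42166239 0.29873625 0.08865966] [ 9.05421308e-01 -2.87178005e-03 -3.93243077e+00]
```

View pics/side5.png

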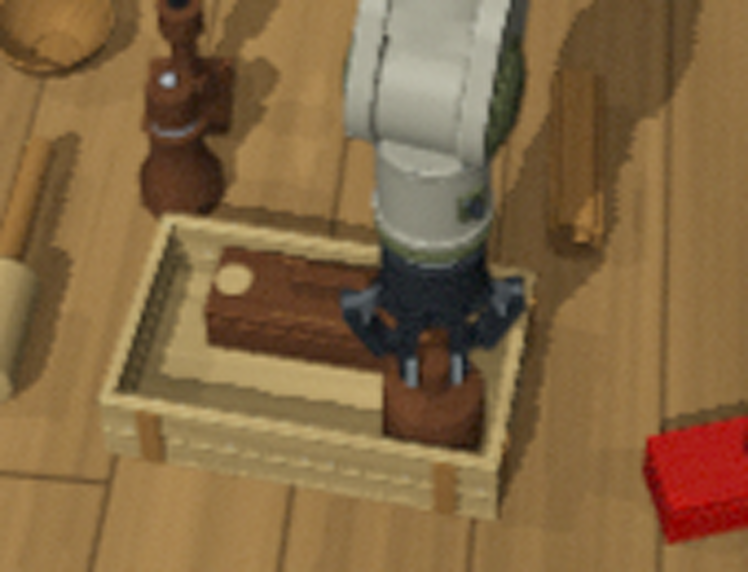

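```bash
python3 -m pendant '[{"dp":[0,0,-0.2],"roll":0},{"dp":[0,0,0],"roll":0}]'
python3 -m pendant '[{"dp":[0,0,0],"roll":0},{"dp":[0,0,0],"roll":0},{"dp":[0,0,0],"roll":0},{"dp":[0,0,0],"roll":0},{"dp":[0,0,1],"roll":0},{"dp":[0,0,3],"roll":0},{"dp":[0,0,4],"roll":0},{"dp":[0,-1,4],"roll":0},{"dp":[1,-2,2],"roll":0},{"dp":[2,-3,0],"roll":0},{"dp":[2.3,-3,0],"roll":0},{"dp":[2.3,-3,0],"roll":0},{"dp":[2.3,-3,0],"roll":0},{"dp":[2.3,-3,0],"roll":-0.05},{"dp":[2.3,-3,0],"roll":-0.05},{"dp":[2.3,-3,0],"roll":0},{"dp":[2.3,-3,0],"roll":0},{"dp":[2.3,-3,0],"roll":0},{"dp":[2,-2.5,0],"roll":0},{"dp":[0.5,-1,0],"roll":0}]' -0.2 50
python3 - <<'E'
from h import *
o=get_obs();print(o["eef_pos"],o["contact_force"])
P,C=both([snapshot("side")])
print("candle side",rect(P,(.57,.74),(-.12,.018),(.120,.135)))
print("plinth",rect(P,(.57,.74),(-.12,.018),(.014,.028)))
print("jarknob side",rect(P,(.33,.48),(.24,.36),(.098,.12)))
P,C=both([snapshot("top")])
print("jarknob top",rect(P,(.33,.48),(.24,.36),(.098,.12)))
print("lid top",rect(P,(.38,.64),(.13,.26),(.054,.066)))
print("mill",rect(P,(.57,.72),(.02,.12),(.105,.135)))
E
```

```text
clock: 28.43
eef_pos: [0.422, 0.2993, 0.0869]
tcp_rot: [[-0.183, 0.983, 0.001], [0.983, 0.183, 0.001], [0.001, 0.001, -1.0]]
contact_force: [0.5, -0.5, -1.8]
width: 0.0242
gripper_force: 40.8
clock: 30.1
eef_pos: [0.6627, -0.0412, 0.2264]
tcp_rot: [[-0.079, 0.997, 0.001], [0.997, 0.079, -0.001], [-0.001, 0.001, -1.0]]
contact_force: [-0.3, 0.0, -0.3]
width: 0.0511
gripper_force: 0.0
[ 0.66274252 -0.04124278  0.22636624] [-0.312541    0.00740401 -0.26651318]
candle side (76, 659.7, -17.6, 36.4, 38.3, 8.5, 'med', array([ 0.6607, -0.0162,  0.1273]))
plinth (95, 661.0, -19.5, 73.8, 78.0, 5.1, 'med', array([ 0.6436, -0.0216,  0.021 ]))
jarknob side (53, 419.2, 304.7, 26.4, 23.3, 47.2, 'med', array([0.419 , 0.306 , 0.1079]))
jarknob top (43, 419.1, 297.3, 21.9, 23.8, 23.1, 'med', array([0.4198, 0.2964, 0.1083]))
lid top (756, 512.6, 201.8, 82.5, 255.1, 84.1, 'med', array([0.5062, 0.2068, 0.0597]))
mill (64, 652.0, 70.8, 38.8, 40.0, 28.7, 'med', array([0.6476, 0.07  , 0.1275]))
```

```bash
python3 -m pendant '[{"dp":[-0.1,1.7,0],"roll":0},{"dp":[0,0,-2],"roll":0},{"dp":[0,0,-3],"roll":0},{"dp":[0,0,-3],"roll":0},{"dp":[0,0,-2.5],"roll":0},{"dp":[0,0,-2.1],"roll":0},{"dp":[0,0,0],"roll":0},{"dp":[0,0,0],"roll":0}]' -0.7
python3 -m pendant '[{"dp":[0,0,0],"roll":0},{"dp":[0,0,0],"roll":0},{"dp":[0,0,0],"roll":0},{"dp":[0,0,0],"roll":0},{"dp":[0,0,0],"roll":0},{"dp":[0,0,0],"roll":0},{"dp":[0,0,0],"roll":0}]' 1 50
```

```text
clock: 30.87
eef_pos: [0.6583, -0.0172, 0.1003]
tcp_rot: [[-0.086, 0.996, -0.002], [0.996, 0.086, 0.001], [0.001, -0.002, -1.0]]
contact_force: [1.0, -0.2, 0.8]
width: 0.0728
gripper_force: 0.0
clock: 31.45
eef_pos: [0.661, -0.0184, 0.1024]
tcp_rot: [[-0.084, 0.996, 0.004], [0.996, 0.084, 0.0], [0.0, 0.004, -1.0]]
contact_force: [2.8, -0.5, 8.4]
width: 0.0388
gripper_force: 50.0
```

```bash
python3 -m pendant '[{"dp":[0,0,1],"roll":0},{"dp":[0,0,2.5],"roll":0},{"dp":[0,0,3.5],"roll":0},{"dp":[0,0,4],"roll":0},{"dp":[0,0,4],"roll":0},{"dp":[0,0,2.5],"roll":0},{"dp":[-0.7,1.5,0],"roll":-0.06},{"dp":[-1.4,3,0],"roll":-0.06},{"dp":[-1.4,3,0],"roll":-0.06},{"dp":[-1.4,3,0],"roll":0},{"dp":[-1.4,3,0],"roll":0},{"dp":[-1.4,3,0],"roll":0},{"dp":[-1.4,3,0],"roll":0},{"dp":[-1.4,3,0],"roll":0},{"dp":[-1.4,3,0],"roll":0},{"dp":[-1.4,2.7,0],"roll":0},{"dp":[-1,2,0],"roll":0},{"dp":[-0.4,1,0],"roll":0},{"dp":[0,0,0],"roll":0},{"dp":[0,0,0],"roll":0}]'
```

```text
clock: 33.12
eef_pos: [0.5123, 0.2924, 0.2753]
tcp_rot: [[0.095, 0.995, -0.0], [0.995, -0.095, -0.001], [-0.001, -0.0, -1.0]]
contact_force: [0.6, -0.9, -3.8]
width: 0.0385
gripper_force: 51.4
```

```bash
python3 -m pendant '[{"dp":[0.15,0.1,-2],"roll":0},{"dp":[0,0,-4],"roll":0},{"dp":[0,0,-4],"roll":0},{"dp":[0,0,-2.5],"roll":0},{"dp":[0,0,0],"roll":0},{"dp":[0,0,-1.5],"roll":0},{"dp":[0,0,-1.2],"roll":0},{"dp":[0,0,-0.6],"roll":0},{"dp":[0,0,-0.3],"roll":0},{"dp":[0,0,0],"roll":0},{"dp":[0,0,0],"roll":0}]'
python3 - <<'E'
from h import *
s=snapshot("side");save(s,"side6.png",(230,200,400,340),4.2)
E
```

```text
clock: 34.03
eef_pos: [0.5143, 0.2941, 0.115]
tcp_rot: [[0.096, 0.995, 0.001], [0.995, -0.096, 0.0], [0.0, 0.001, -1.0]]
contact_force: [0.2, -1.5, -3.9]
width: 0.0383
gripper_force: 51.7
```

View pics/side6.png

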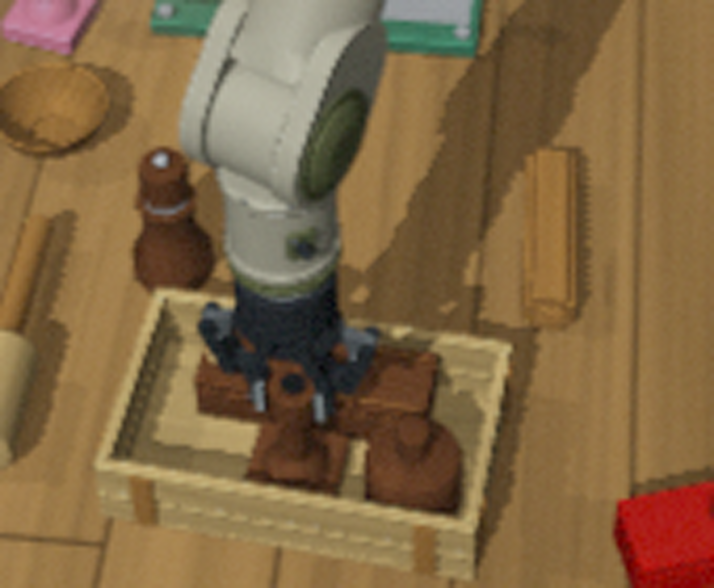

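```bash
python3 -m pendant '[{"dp":[0,0,-0.2],"roll":0},{"dp":[0,0,0],"roll":0}]'
python3 -m pendant '[{"dp":[0,0,0],"roll":0},{"dp":[0,0,0],"roll":0},{"dp":[0,0,0],"roll":0},{"dp":[0,0,0],"roll":0},{"dp":[0,0,1],"roll":0},{"dp":[0,0,3],"roll":0},{"dp":[0,0,4],"roll":0},{"dp":[0,0,4],"roll":0},{"dp":[0.5,-1,0],"roll":0},{"dp":[1.8,-3,0],"roll":0},{"dp":[1.9,-3,0],"roll":0},{"dp":[1.9,-3,0],"roll":0},{"dp":[1.9,-3,0],"roll":0},{"dp":[1.9,-3,0],"roll":0},{"dp":[1.9,-3,0],"roll":0},{"dp":[1.5,-2.1,0],"roll":0},{"dp":[0.5,-1,0],"roll":0},{"dp":[0,0,0],"roll":0},{"dp":[0,0,0],"roll":0}]' -0.4
python3 - <<'E'
from h import *
o=get_obs();print(o["eef_pos"],o["contact_force"])
P,C=both([snapshot("side")])
print("mill side",rect(P,(.57,.72),(.02,.12),(.105,.135)))
print("candle side",rect(P,(.45,.6),(.24,.35),(.130,.145)))
print("plinth side",rect(P,(.46,.6),(.26,.33),(.026,.036)))
P,C=both([snapshot("top")])
print("candle top",rect(P,(.45,.57),(.24,.35),(.132,.145)))
print("jar",rect(P,(.33,.48),(.24,.36),(.098,.12)))
print("handle",rect(P,(.44,.58),(.13,.25),(.08,.095)))
E
```

```text
clock: 34.25
eef_pos: [0.5141, 0.2941, 0.1125]
tcp_rot: [[0.096, 0.995, 0.001], [0.995, -0.096, 0.0], [0.0, 0.001, -1.0]]
contact_force: [0.3, -0.1, -4.1]
width: 0.0388
gripper_force: 51.7
clock: 35.83
eef_pos: [0.6514, 0.0736, 0.2326]
tcp_rot: [[0.096, 0.995, -0.0], [0.995, -0.096, 0.001], [0.001, -0.0, -1.0]]
contact_force: [0.2, 0.9, 0.0]
width: 0.06
gripper_force: 0.0
[0.6513905  0.07363322 0.2325628 ] [0.16564358 0.86660187 0.04171756]
mill side (101, 651.7, 78.6, 42.9, 40.7, 81.5, 'med', array([0.6493, 0.0854, 0.1245]))
candle side (112, 513.5, 294.1, 39.5, 36.8, 67.3, 'med', array([0.5135, 0.2958, 0.138 ]))
plinth side (121, 512.9, 286.7, 58.1, 72.9, 85.4, 'med', array([0.508 , 0.2882, 0.0315]))
candle top (90, 515.1, 288.4, 38.7, 38.0, 72.2, 'med', array([0.5142, 0.288 , 0.1389]))
jar (43, 419.9, 297.4, 24.0, 21.9, 89.7, 'med', array([0.42  , 0.2965, 0.1077]))
handle (68, 507.1, 209.8, 15.7, 59.3, 82.9, 'med', array([0.5066, 0.2097, 0.0855]))
```

```bash
python3 -m pendant '[{"dp":[0,0,-2],"roll":0},{"dp":[0,0,-3],"roll":0},{"dp":[0,0,-3],"roll":0},{"dp":[0,0,-3],"roll":0},{"dp":[0,0,-2.2],"roll":0},{"dp":[0,0,0],"roll":0},{"dp":[0,0,0],"roll":0}]'
python3 -m pendant '[{"dp":[0,0,0],"roll":0},{"dp":[0,0,0],"roll":0},{"dp":[0,0,0],"roll":0},{"dp":[0,0,0],"roll":0},{"dp":[0,0,0],"roll":0},{"dp":[0,0,0],"roll":0},{"dp":[0,0,0],"roll":0}]' 1 50
python3 -m pendant '[{"dp":[0,0,1],"roll":0},{"dp":[0,0,2.5],"roll":0},{"dp":[0,0,3.5],"roll":0},{"dp":[0,0,3],"roll":0},{"dp":[0,0,0],"roll":0},{"dp":[0,0,0],"roll":0}]'
```

```text
clock: 36.52
eef_pos: [0.6509, 0.075, 0.1001]
tcp_rot: [[0.093, 0.996, -0.002], [0.996, -0.093, 0.0], [0.0, -0.002, -1.0]]
contact_force: [0.6, 0.3, 0.3]
width: 0.06
gripper_force: 0.0
clock: 37.1
eef_pos: [0.653, 0.074, 0.1024]
tcp_rot: [[0.096, 0.995, 0.003], [0.995, -0.096, 0.001], [0.001, 0.003, -1.0]]
contact_force: [-0.1, 2.6, 7.5]
width: 0.0411
gripper_force: 51.1
clock: 37.6
eef_pos: [0.6526, 0.0729, 0.2027]
tcp_rot: [[0.096, 0.995, 0.004], [0.995, -0.096, -0.0], [0.0, 0.004, -1.0]]
contact_force: [0.5, -0.0, -3.4]
width: 0.041
gripper_force: 51.6
```

```bash
python3 -m pendant '[{"dp":[-0.3,1.5,0],"roll":0},{"dp":[-0.6,3,0],"roll":0},{"dp":[-0.7,3,0],"roll":0},{"dp":[-0.7,3,0],"roll":0},{"dp":[-0.7,3,0],"roll":0},{"dp":[-0.7,3,0],"roll":0},{"dp":[-0.6,2.5,0],"roll":0},{"dp":[-0.4,1.7,0],"roll":0},{"dp":[0,0,0],"roll":0},{"dp":[0,0,0],"roll":0},{"dp":[0,0,0],"roll":0}]'
```

```text
clock: 38.52
eef_pos: [0.6044, 0.2791, 0.1989]
tcp_rot: [[0.096, 0.995, -0.002], [0.995, -0.096, -0.002], [-0.002, -0.002, -1.0]]
contact_force: [0.9, -0.2, -3.7]
width: 0.0406
gripper_force: 51.4
```

Target TCP z ≈ 0.1125.

```bash
python3 -m pendant '[{"dp":[0.1,0.1,-2],"roll":0},{"dp":[0,0,-2.5],"roll":0},{"dp":[0,0,-2],"roll":0},{"dp":[0,0,-1.2],"roll":0},{"dp":[0,0,-0.7],"roll":0},{"dp":[0,0,-0.2],"roll":0},{"dp":[0,0,0],"roll":0},{"dp":[0,0,0],"roll":0}]'
```

```text
clock: 39.18
eef_pos: [0.6065, 0.2813, 0.1152]
tcp_rot: [[0.096, 0.995, 0.001], [0.995, -0.096, 0.001], [0.001, 0.001, -1.0]]
contact_force: [-0.0, 0.6, -2.7]
width: 0.0409
gripper_force: 51.4
```

```bash
python3 -m pendant '[{"dp":[0,0,-0.2],"roll":0},{"dp":[0,0,-0.05],"roll":0},{"dp":[0,0,0],"roll":0}]'
python3 -m pendant '[{"dp":[0,0,0],"roll":0},{"dp":[0,0,0],"roll":0},{"dp":[0,0,0],"roll":0},{"dp":[0,0,0],"roll":0},{"dp":[0,0,1],"roll":0},{"dp":[0,0,3],"roll":0},{"dp":[0,0,4],"roll":0},{"dp":[0,0,4],"roll":0},{"dp":[0,-3,3],"roll":0},{"dp":[0,-4,3],"roll":0},{"dp":[0,-4,0],"roll":0},{"dp":[0,-4,0],"roll":0},{"dp":[0,-4,0],"roll":0},{"dp":[0,-4,0],"roll":0},{"dp":[0,-4,0],"roll":0},{"dp":[0,0,0],"roll":0},{"dp":[0,0,0],"roll":0}]' -0.4
python3 - <<'E'
from h import *
s=snapshot("side");save(s,"end_s.png",(200,120,400,340),2.7)
t=snapshot("top");P,C=both([t]);save(t,"end_t.png",(200,110,430,270),3.4)
print("mill",rect(P,(.57,.66),(.22,.34),(.115,.145)))
print("candle",rect(P,(.45,.565),(.24,.35),(.132,.145)))
print("jar",rect(P,(.33,.48),(.24,.36),(.098,.12)))
print("handle",rect(P,(.44,.58),(.13,.25),(.08,.095)))
print("grip",rect(P,(.55,.61),(-.47,-.36),(.33,.34)))
E
```

```text
clock: 39.43
eef_pos: [0.6063, 0.2813, 0.1125]
tcp_rot: [[0.096, 0.995, 0.001], [0.995, -0.096, 0.0], [0.001, 0.001, -1.0]]
contact_force: [0.3, -0.5, -2.2]
width: 0.0404
gripper_force: 51.8
clock: 40.85
eef_pos: [0.6059, 0.0149, 0.2868]
tcp_rot: [[0.101, 0.995, 0.0], [0.995, -0.101, -0.001], [-0.001, 0.0, -1.0]]
contact_force: [-0.5, 0.9, 1.1]
width: 0.0598
gripper_force: 0.0
mill (70, 605.6, 276.8, 39.0, 39.2, 5.7, 'med', array([0.6007, 0.2743, 0.1375]))
candle (94, 514.6, 287.8, 37.6, 36.6, 87.6, 'med', array([0.5143, 0.2876, 0.1396]))
jar (42, 420.4, 296.5, 21.6, 23.0, 47.4, 'med', array([0.4197, 0.2964, 0.1094]))
handle (64, 506.8, 210.3, 16.2, 57.8, 84.3, 'med', array([0.5061, 0.2098, 0.0853]))
grip (137, 576.6, -400.5, 78.9, 19.5, 88.8, 'med', array([ 0.5766, -0.4005,  0.3345]))
```

View pics/end_s.png

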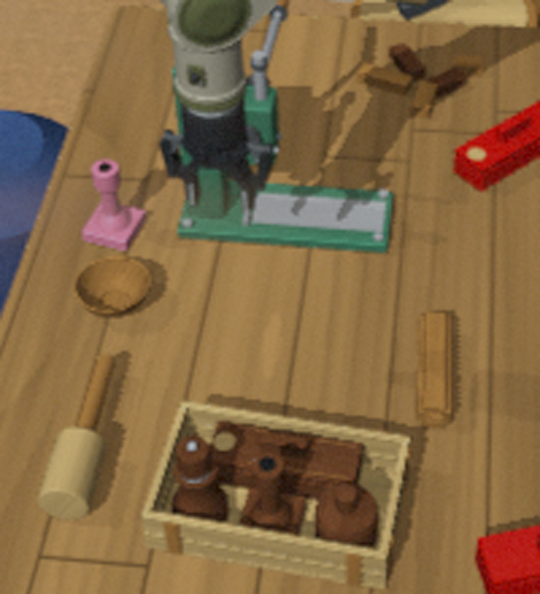

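View pics/end_t.png

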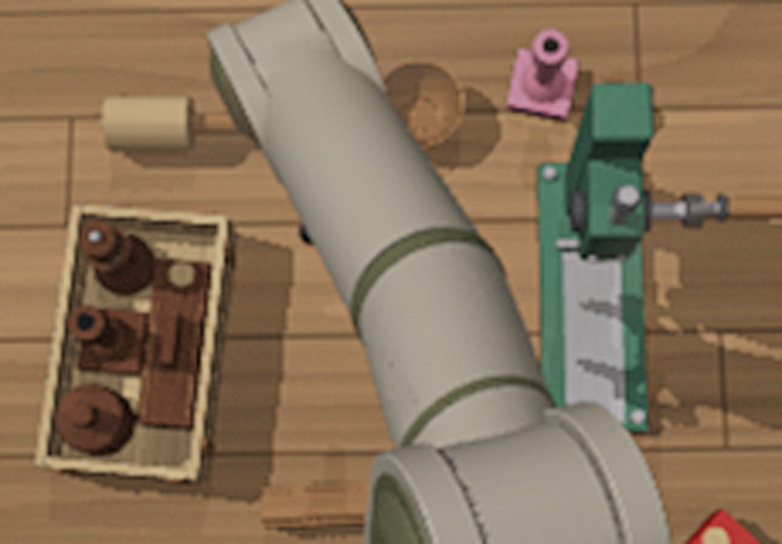

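The views show the mill, candlestick, squat jar and box all upright in the crate. The lever is at rest, the mallet, bowl and look-alikes haven't been touched, and the arm is clear of everything.

```bash
python3 -c "
from rig import sign_off
print(sign_off())"
```

```text
the job is handed in; nothing more can be done
None
```

I handed in the job at about 41 s: the box was pressed at the spot (30 N at the handle), the lever was eased back to rest, and the box, squat jar, candlestick and pepper mill stand upright in the crate; the tall jar and second candlestick weren't there, the imprint itself wasn't visible in the images, and no verdict came back.

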